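Clamp the carving blank under the hold-down

ROBOT

A 6-joint arm with a two-finger parallel gripper is mounted at the origin on the work surface. World frame = base frame: x ahead of the robot, y to its left, z up, the work surface at z = 0. Lengths are in m, angles in rad, forces in N, time in s.
With the tool pointing down it reaches from about 0.3 to 0.875 m from the base axis. Payload 6.4 kg.
Tool frame: the origin (TCP) lies on the mounting face of the last link; the fingertips stand 173 mm ahead of it and the grasp point (between the pads) lies 155 mm ahead of it (ctrl.grip_point_offset is the distance from the TCP to the grasp point, in m); z points along the fingers, y is the line along which they close (so a half turn about z gives the same grasp; the last joint's range is limited). The gripper opens to 85 mm and grips with 20 to 120 N. Pads are 22 mm wide; open, the fingers measure 114 mm over their backs; the gripper's body (76 mm by 85 mm) begins 54 mm behind the grasp point. The pads swing forward as they close: fully open they stand 13 mm farther back than shut.
Start: joints at [-1.338, 0.181, 1.607, -0, 1.354, -0.206], TCP at [0.244, -0.521, 0.405] pointing down, gripper open.
Joint ranges: [-2.99, 2.99], [-0.89, 2.07], [0.3, 2.58], [-1.14, 4.28], [0, 2.63], [-3.12, 3.12]. Speed limits (rad/s): [2.57, 2.57, 3.01, 3.14, 3.14, 3.14].

INTERFACE

Orientations are given as a unit quaternion [w, x, y, z].
In Python, from bench import status, imaging, ctrl, models gives the robot as it stands.
- The arm moves only by the tool send_rows, never from a script. Its argument "commands" is a list that holds one entry, the list of rows, each a list of 6 numbers: the shift along the tool's x, y, z normalised to -1 to 1, where 1 is 3 cm, then the turn, a rotation vector about the tool's x, y, z normalised to -1 to 1, where 1 is 0.1 rad. A call has 1 to 8 rows; each row shifts and turns the commanded pose from where the row before left it, along the tool's axes as they then stand; what a row does not reach is not made up. A row lasts 1/12 s, in which the tool goes at most 41.7 mm and 7.16 degrees, less where a joint would pass 70% of its speed; a pose out of reach is approached as far as the arm can. A call with a number of a shift or a turn outside -1 to 1 is refused whole. A call with a gripper value outside its range is refused whole. "jaw" is the opening, from 0 (shut) to 1 (fully open), set as the call begins (left out, the last holds). The fingers move at their own pace and stop on an object; the grip force is fixed at half the most. Time passes only in rows, so rows that do not move let the fingers close. It gives the time, the measured TCP pose, the force, the opening and the grip force at its end, in the units of the state.
- status.get_obs(): the state, without advancing time (a new reading comes with each control period).
- imaging.camera(name): name is "scene" or "top" or "wrist"; returns a dict with "image" (384x512x3 uint8, blue, green, red), "depth" (384x512 float32, m along the optical axis (not along the pixel's ray), 0 where there is no reading), "mtx" (3x3 intrinsics, pixels), "pose" (4x4, takes a point from camera to world coordinates). Camera axes: x right, y down, z forward; pixel columns grow to the right and rows downward; lengths in m; the calibration is good to about 2 mm. A picture is of the moment at which its call begins.
- ctrl.hand_in(): hands the job in; it is judged then, once.
Trained networks look in a picture, given as the dict that the camera call returned (one of the last four; its "shot" number tells which), for a name from the list of things; names that differ only in an ending like _2 or _b are one class to them, and where a whole thing is asked for, a point or a joint stands for the part that bears it (a point fixed in the world has none). Each returns a list of dicts, best first, with "confidence" (0 to 1); they miss things now and then, are a little off and sometimes report something else, mostly with a low value. They report only what shows in the picture. A call takes as long as a camera call. They do not tell look-alikes from the thing itself.
- models.recognise(picture, name): "centre" ([column, row] in pixels, amid what is visible of it).
- models.regions_of(picture, name): "region" (384x512 bool, what is visible of it) and "centre" ([column, row] in pixels, amid what is visible of it).
The state is a dict: "time_s": time; "q": joint angles; "dq": joint speeds; "joint_efforts": joint torques, N m; "eef_pos": TCP position; "eef_rot": TCP orientation; "wrist_force": force on the tool from outside, world axes, zero at the start; "torque": the same for the moment, N m; "opening": opening from 0.0 (shut) to 1.0 (fully open); "grasp_force": force on a finger pad.
Only numpy, scipy, OpenCV 4.12 (cv2) and the standard library are available. Lean on these libraries where they do the work, as an engineer would, in place of code of your own. Each camera call takes 0.05 s, during which the arm holds its last target. There are 200 camera calls.

TASK

Two identical hold-down heads stand on the carver's bench, both with their small steel lever raised; a wooden carving blank lies on the bed of one of them. Push that head's lever all the way down so that its foot clamps the blank, without shifting the blank from its place, and leave the other head's lever up.

Things in the scene. Friction and masses are not known exactly. Their poses are not given: they have to be found in the camera images.
- work_lever (a joint): Lever angle (rad) of the hold-down head with the blank on its bed: 0 = fully raised (0.65 rad above level), 0.8 = lower stop (0.15 rad below level); angle above level = 0.65 minus this value. Starts at 0 to 0.2. Friction holds it where it is left; 3 to 5 N straight down on the paddle moves it. The foot comes down with it, meets the blank at about 0.6 and squeezes a soft spring after that.
- work_paddle (a point): Centre of the upper face of the flat steel paddle (30 wide, 36 along the lever, 8 thick) on that lever's end: 90 mm from the pivot along the lever, 4 mm above its centre line; nothing under it. Pivot 128 mm above the bench. Frame turns with the lever: x level, along the pivot; from above the lever points a quarter turn left (anticlockwise) of x; at joint 0, y is level along the lever, z up.
- blank: Loose carving blank, a pale wooden board 200 x 65 x 28 mm with shallow dark carved lines, lying flat on the 15 mm thick bed plate of the head to be clamped, under its foot. Origin at the centre of its underside, x along its length, z up.
- spare_lever (a joint): Lever angle (rad), same meaning, of the other, identical head with the empty bed; starts at 0 to 0.15, stays up. Both heads are fixed to the bench: grey C-shaped castings 150 mm high, bed plate 160 x 170, column on one side, arm over the bed; the foot's steel rod rises from the arm's top, to 185 mm at most; the lever sticks out at the arm's free end, away from the column.
Things that resemble listed ones, but are neither listed nor needed, are in the scene too. There is more than one size of the blank; the one meant has the size given above.

How it is judged:
By the outcome, as a careful person would: the job done as asked, in the order asked, and still so for the second after the job is handed in, with the robot touching nothing.
It also fails if it takes over 29 s, if anything falls off the work surface, if the arm or the gripper's body presses on something with over 40 N, if the wrist force passes 120 N, or if a joint passes its speed limit or range.

## Working session

There is one attempt and no reset: what is moved stays moved. The work goes in short steps, Python scripts to look and compute and a tool call to move; the robot and the scene stay as the last step left them, time stands still between calls to the robot, and variables do not carry over. Pictures are saved under pics/ and viewed, at most 10 in all, crops included, and the job is handed in when it is done.

Besides the shell and the picture viewer there is one more tool, called after "Call:" in YAML: its name, and indented under it one key for each argument. send_rows: Moves the arm, as the interface text tells. Its arguments: {"type":"object","properties":{"commands":{"type":"array"},"jaw":{"type":"number"}},"required":["commands"]}

```bash
mkdir -p pics; cat > h.py <<'E'
import numpy as np, cv2
from bench import status, imaging, ctrl, models
def cloud(p):
    d=p["depth"];K=np.array(p["mtx"]);v,u=np.mgrid[:d.shape[0],:d.shape[1]]
    P=np.stack([(u-K[0,2])/K[0,0]*d,(v-K[1,2])/K[1,1]*d,d],-1)
    T=np.array(p["pose"]);W=P@T[:3,:3].T+T[:3,3];W[d<=0]=np.nan
    return W
E
python3 - <<'E'
from h import *
ims=[]
for n in("scene","top"):
    p=imaging.camera(n);W=cloud(p);np.save(n+".npy",W);cv2.imwrite(n+".png",p["image"]);cv2.imwrite(f"pics/{n}.png",cv2.resize(p["image"],(800,600)))
    for name in("work_lever","work_paddle","blank"):
        for r in models.regions_of(p,name):
            m=r["region"];print(n,name,round(r["confidence"],2),np.round(r["centre"]),m.sum(),np.round(np.nanmedian(W[m],0),3),np.round(np.nanpercentile(W[m],[3,97],axis=0),3).tolist())
s=status.get_obs();print(s["time_s"],s["eef_pos"],s["eef_rot"],s["opening"])
E
```

```text
scene work_lever 0.65 [297. 276.] 310 [ 0.583 -0.213  0.178] [[0.551, -0.267, 0.136], [0.604, -0.19, 0.193]]
scene work_paddle 0.83 [292. 274.] 266 [ 0.583 -0.211  0.178] [[0.551, -0.268, 0.136], [0.603, -0.191, 0.193]]
scene blank 0.95 [150. 268.] 3861 [ 0.238 -0.331  0.04 ] [[0.125, -0.433, 0.013], [0.336, -0.212, 0.043]]
scene blank 0.58 [255. 319.] 1580 [ 0.551 -0.304  0.043] [[0.437, -0.358, 0.015], [0.613, -0.223, 0.047]]
top work_lever 0.72 [323. 115.] 283 [ 0.58  -0.216  0.175] [[0.549, -0.271, 0.016], [0.606, -0.188, 0.194]]
top work_lever 0.53 [156. 144.] 276 [0.516 0.189 0.176] [[0.503, 0.124, 0.131], [0.532, 0.212, 0.193]]
top work_paddle 0.74 [322. 116.] 277 [ 0.58  -0.213  0.176] [[0.549, -0.269, 0.133], [0.605, -0.187, 0.194]]
top blank 0.91 [335. 154.] 1160 [ 0.494 -0.271  0.043] [[0.435, -0.356, 0.033], [0.61, -0.223, 0.047]]
top blank 0.69 [359. 251.] 3768 [ 0.225 -0.316  0.039] [[0.124, -0.426, 0.006], [0.329, -0.208, 0.044]]
0.4 [ 0.24429738 -0.52049805  0.40455141] [-1.34541123e-04  9.76030718e-01  2.17632762e-01 -1.16367501e-05] 1.0001471811684446
```

View pics/scene.png

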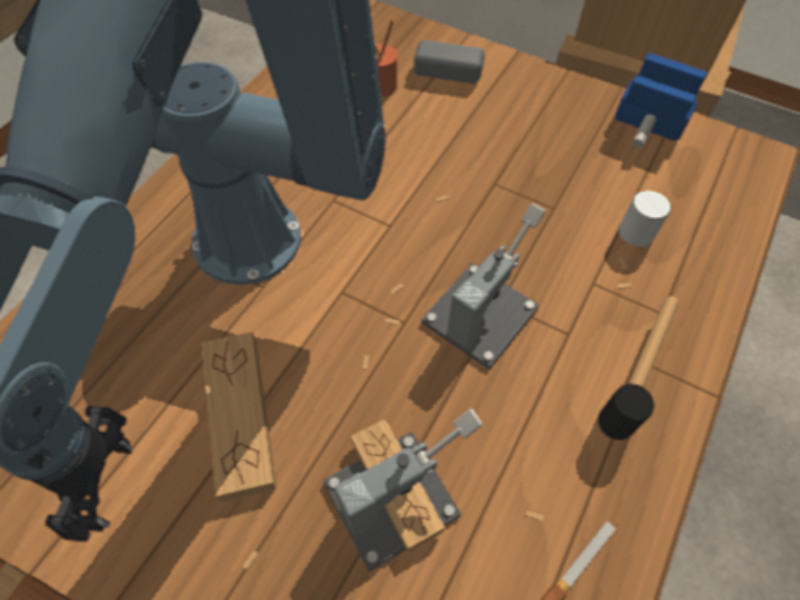

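View pics/top.png

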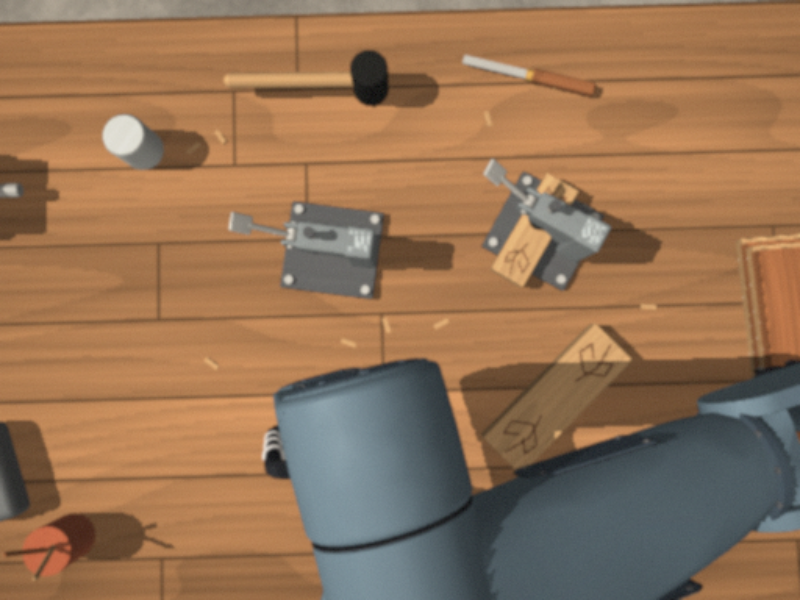

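The scene view shows the work head at about (395,490), with its paddle at (468,423) and the blank on its bed. The top view puts that paddle at (495,170) and the spare head at left. Next I'll fit the lever geometry.

```bash
python3 - <<'E'
from h import *
from scipy.spatial.transform import Rotation as R
for n in("scene","top"):
    W=np.load(n+".npy").reshape(-1,3)
    m=(W[:,2]>.12)&(np.hypot(W[:,0]-.583,W[:,1]+.213)<.09);P=W[m]
    H=P[(P[:,2]>.153)];H=H[np.hypot(H[:,0]-.59,H[:,1]+.2)<.04]
    c=H.mean(0);U,S,V=np.linalg.svd(H-c);print(n,len(H),c.round(3),S.round(3),V.round(2).tolist(),H.min(0).round(3),H.max(0).round(3))
    # arm top: z 0.14-0.16
    A=W[(abs(W[:,2]-.149)<.005)&(np.hypot(W[:,0]-.53,W[:,1]+.3)<.11)]
    if len(A)>5: r=cv2.minAreaRect(A[:,:2].astype(np.float32)*1000);print("arm",len(A),r,cv2.boxPoints(r).round().tolist())
    B=W[(abs(W[:,2]-.043)<.004)&(np.hypot(W[:,0]-.53,W[:,1]+.3)<.13)]
    r=cv2.minAreaRect(B[:,:2].astype(np.float32)*1000);print("blank",r)
s=status.get_obs();M=R.from_quat(np.roll(s["eef_rot"],-1)).as_matrix();print(M.round(3))
E
```

```text
scene 253 [ 0.589 -0.207  0.181] [0.261 0.123 0.027] [[0.41, 0.71, 0.57], [-0.87, 0.49, 0.02], [-0.27, -0.5, 0.82]] [ 0.57  -0.237  0.157] [ 0.61  -0.184  0.196]
arm 1168 ((527.7269287109375, -308.3789978027344), (166.9992218017578, 50.07411193847656), 58.801544189453125) [[463.0, -367.0], [506.0, -393.0], [592.0, -250.0], [550.0, -224.0]]
blank ((505.8921203613281, -317.82855224609375), (129.0022430419922, 199.36407470703125), 57.78851318359375)
top 192 [ 0.587 -0.206  0.181] [0.234 0.109 0.028] [[-0.42, -0.7, -0.58], [0.86, -0.51, 0.01], [0.3, 0.49, -0.82]] [ 0.568 -0.236  0.154] [ 0.608 -0.182  0.197]
arm 854 ((528.4901733398438, -308.1603088378906), (169.00096130371094, 49.73487091064453), 57.604583740234375) [[462.0, -366.0], [504.0, -393.0], [595.0, -250.0], [553.0, -223.0]]
blank ((506.9600830078125, -315.45452880859375), (123.82469177246094, 200.2295684814453), 57.6104850769043)
[[ 0.905  0.425 -0.   ]
 [ 0.425 -0.905  0.   ]
 [ 0.    -0.    -1.   ]]
```

Call:
send_rows:
  commands:
    - [[0.8,-0.25,0,0,0,0],[0.8,-0.25,0,0,0,0],[0.8,-0.25,0,0,0,0],[0.8,-0.25,0,0,0,0],[0.8,-0.25,0,0,0,0],[0.8,-0.25,0,0,0,0],[0.8,-0.25,0,0,0,0],[0.8,-0.25,0,0,0,0]]
  jaw: 0

```text
time_s: 1.07
eef_pos: [0.3934, -0.3837, 0.4048]
eef_rot: [0.0, 0.976, 0.218, 0.0]
wrist_force: [0.1, -0.8, 0.3]
opening: 0.004
grasp_force: 0.0
```

Call:
send_rows:
  commands:
    - [[0.8,-0.25,0,0,0,0],[0.8,-0.25,0,0,0,0],[0.8,-0.25,0,0,0,0],[0.8,-0.25,0,0,0,0],[0.8,-0.25,0,0,0,0],[0.8,-0.25,0,0,0,0],[0.8,-0.25,0,0,0,0],[0,0,0,0,0,0]]

```text
time_s: 1.73
eef_pos: [0.5247, -0.2629, 0.4047]
eef_rot: [-0.0, 0.976, 0.219, 0.001]
wrist_force: [-0.8, 0.6, -0.5]
opening: -0.001
grasp_force: 0.0
```

Call:
send_rows:
  commands:
    - [[0.75,-0.24,0,0,0,0],[0.75,-0.24,0,0,0,0],[0.75,-0.24,0,0,0,0],[0.75,-0.24,0,0,0,0],[0,0,0.3,0,0,0],[0,0,0.3,0,0,0],[0,0,0,0,0,0]]

```text
time_s: 2.32
eef_pos: [0.5906, -0.2016, 0.3838]
eef_rot: [-0.001, 0.976, 0.218, -0.002]
wrist_force: [-0.7, 1.0, -0.8]
opening: 0.002
grasp_force: 0.0
```

```bash
python3 - <<'E'
from h import *
a=imaging.camera("scene")["image"][210:350,200:350];b=imaging.camera("wrist")["image"]
cv2.imwrite("pics/a.png",np.hstack([cv2.resize(a,(400,373)),cv2.resize(b,(400,373))]))
E
```

```text
(no output)
```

View pics/a.png

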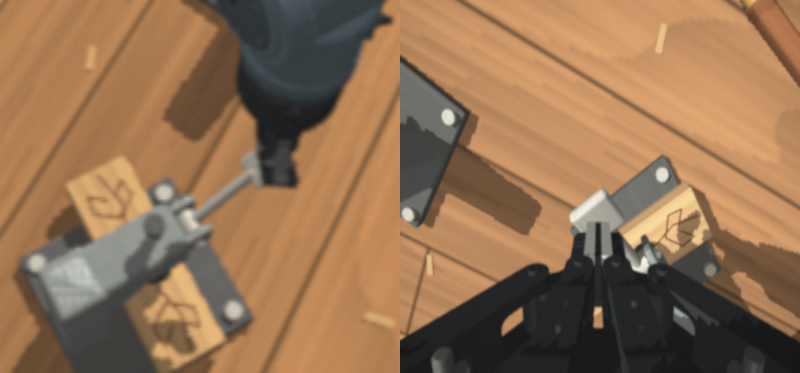

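The scene crop at left shows the shut fingertips right over the paddle at (270,165). The wrist view at right agrees, with the tips over the paddle at (598,225). Now I'll press along the paddle's arc.

Call:
send_rows:
  commands:
    - [[0.06,-0.04,0.2,0,0,0],[0.06,-0.04,0.2,0,0,0],[0.06,-0.04,0.2,0,0,0],[0.05,-0.04,0.2,0,0,0],[0.05,-0.04,0.2,0,0,0],[0.05,-0.04,0.2,0,0,0],[0.05,-0.04,0.2,0,0,0],[0.05,-0.04,0.2,0,0,0]]

```text
time_s: 3.08
eef_pos: [0.5993, -0.1871, 0.338]
eef_rot: [0.0, 0.976, 0.218, -0.0]
wrist_force: [1.2, -0.3, 2.6]
opening: 0.001
grasp_force: 0.8
```

Call:
send_rows:
  commands:
    - [[0.05,-0.03,0.2,0,0,0],[0.04,-0.03,0.2,0,0,0],[0.03,-0.02,0.2,0,0,0],[0.02,-0.02,0.2,0,0,0],[0,0,0.1,0,0,0],[0,0,0,0,0,0]]

```text
time_s: 3.58
eef_pos: [0.6014, -0.1827, 0.3104]
eef_rot: [-0.001, 0.976, 0.218, -0.001]
wrist_force: [0.1, 0.0, -0.2]
opening: 0.001
grasp_force: 0.0
```

Call:
send_rows:
  commands:
    - [[0,0,0.1,0,0,0],[0,0,0.1,0,0,0],[0,0,0.1,0,0,0],[0,0,0.1,0,0,0],[0,0,0.1,0,0,0]]

```text
time_s: 4.0
eef_pos: [0.6018, -0.1828, 0.2966]
eef_rot: [0.0, 0.976, 0.218, 0.0]
wrist_force: [-0.8, -0.2, 3.2]
opening: -0.001
grasp_force: 1.3
```

```bash
python3 - <<'E'
from h import *
a=imaging.camera("scene")["image"][210:350,200:350];b=imaging.camera("wrist")["image"]
cv2.imwrite("pics/b.png",np.hstack([cv2.resize(a,(400,373)),cv2.resize(b,(400,373))]))
E
```

```text
(no output)
```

View pics/b.png

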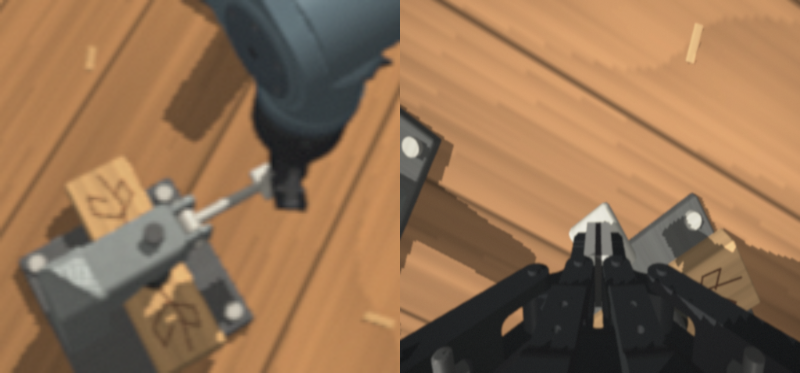

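The tips are still on the paddle, the lever is nearly level and the blank hasn't moved. I'll keep pressing to the stop.

Call:
send_rows:
  commands:
    - [[0,0,0.1,0,0,0],[0,0,0.1,0,0,0],[0,0,0.1,0,0,0],[0,0,0,0,0,0]]

```text
time_s: 4.43
eef_pos: [0.602, -0.1831, 0.2914]
eef_rot: [0.001, 0.976, 0.218, 0.0]
wrist_force: [-8.9, 2.3, 23.5]
opening: -0.003
grasp_force: 11.2
```

Call:
send_rows:
  commands:
    - [[0,0,0.1,0,0,0],[0,0,0,0,0,0],[0,0,0,0,0,0]]

```text
time_s: 4.68
eef_pos: [0.6021, -0.1832, 0.291]
eef_rot: [0.001, 0.976, 0.218, 0.0]
wrist_force: [-16.9, 6.5, 38.4]
opening: -0.001
grasp_force: 18.8
```

The force climbed steeply at a tip height of 0.118 m, which matches the predicted lower stop. Retreating now.

Call:
send_rows:
  commands:
    - [[0,0,-0.2,0,0,0],[0,0,-0.5,0,0,0],[0,0,-0.8,0,0,0],[0,0,-0.8,0,0,0],[0,0,-0.8,0,0,0],[0,0,-0.8,0,0,0],[0.5,-0.5,-0.5,0,0,0],[0,0,0,0,0,0]]

```text
time_s: 5.35
eef_pos: [0.6103, -0.1613, 0.421]
eef_rot: [0.002, 0.976, 0.218, 0.003]
wrist_force: [-0.1, -1.0, -0.0]
opening: -0.003
grasp_force: 0.0
```

```bash
python3 - <<'E'
from h import *
for n in("scene","top"):
    p=imaging.camera(n);W=cloud(p);X=W.reshape(-1,3)
    if n=="scene": a=p["image"][210:350,200:350]
    for r in models.regions_of(p,"work_lever"):
        m=r["region"];Q=W[m];Q=Q[Q[:,2]>.08];c=np.median(Q,0);V=np.linalg.svd(Q-Q.mean(0))[2];print(n,round(r["confidence"],2),c.round(3),V[0].round(2),np.percentile(Q,[3,97],axis=0).round(3).tolist())
    B=X[(abs(X[:,2]-.043)<.004)&(np.hypot(X[:,0]-.53,X[:,1]+.3)<.13)]
    print("blank",cv2.minAreaRect(B[:,:2].astype(np.float32)*1000))
cv2.imwrite("pics/c.png",cv2.resize(a,(600,560)))
E
```

```text
scene 0.63 [ 0.588 -0.206  0.122] [-0.51 -0.84  0.18] [[0.549, -0.268, 0.115], [0.614, -0.174, 0.138]]
blank ((505.7627258300781, -317.7014465332031), (129.0712432861328, 199.69297790527344), 57.738983154296875)
top 0.52 [ 0.556 -0.262  0.134] [-0.35 -0.9   0.26] [[0.547, -0.272, 0.129], [0.563, -0.249, 0.139]]
blank ((506.00836181640625, -316.45477294921875), (126.14401245117188, 199.94334411621094), 57.52214050292969)
```

View pics/c.png

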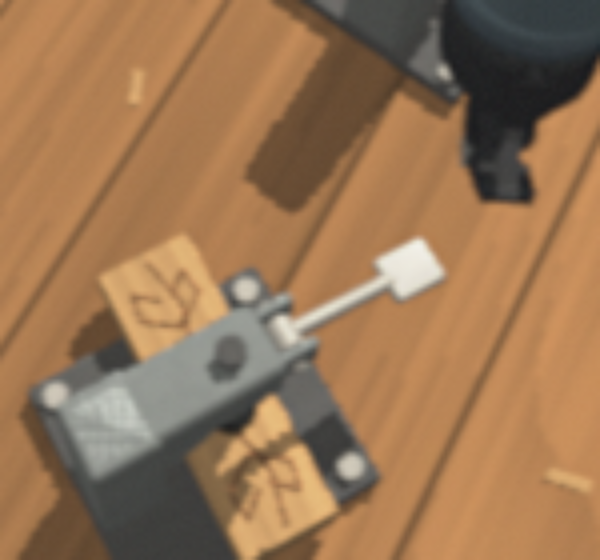

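The crop shows the paddle down at (410,270), sloping about 0.17 rad below level. The blank is in place and the gripper is clear.

```bash
python3 -c "
from bench import ctrl;print(ctrl.hand_in())"
```

```text
the job is handed in; nothing more can be done
None
```

I pushed the work head's lever down to its lower stop, so its foot clamps the blank. The blank stayed in place, the spare head was never touched, and I handed the job in at about 5.5 s.

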